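# Set a slabbed stone core up in the V-block stand for its gloss reading

## Task

Set the longer of the two stone cores up for its gloss reading: lay it in both V-blocks of the steel stand with its end about a finger's width short of the end stop and let go, then turn it over about its own axis until the polished flat it was lying on faces straight up, level and square to the notch in the top of the stop, and only then slide it along the Vs until its end touches the stop. Stone chips easily, so set the core down, never drop it, and leave the short core, the gloss meter, the tiles and the bowl where they are.

Things in the scene. Friction and masses are not known exactly. Their poses are not given: they have to be found in the camera images.
- core_long: the long stone drill core: grey cylinder 48 mm in diameter, 170 mm long, about 0.8 kg, loose, both ends alike, with one polished, darker flat 22.5 mm wide along its whole length. Origin on its axis at mid-length; x along the axis (either end may go to the stop), z the outward normal of the flat, which is 21.3 mm from the axis. It starts lying on the counter on this flat (z down).
- core_short: bystander: the short stone core, same 48 mm diameter and flat, but 100 mm long; origin and axes as for the long core. It too lies on its flat; the two cores may have changed places.
- stand: steel V-block stand, fixed. Origin on the counter below the end stop's face; x along the Vs from the stop to the open end, z up. Base plate 120 mm wide, 12 mm thick. Two V-blocks 66 mm wide, tops 98 mm high, 90 degree Vs, at x = 6 to 36 and 134 to 164 mm; between them fingers have room down to the base plate. End stop: plate 74 mm wide, x = -12 to 0 mm, 142 mm high.
- stop_face (a point): the point of the end stop's face, 105 mm above the counter, that the middle of the core's end touches; axes as for the stand. The axis of a core seated in the Vs (on its round side) runs from here along x, 105 mm above the counter; with its end against the stop the long core's middle is 85 mm from here.
- notch (a point): the bottom of the 6 mm wide, 14 mm deep notch in the middle of the end stop's upper edge, straight above the axis of a core in the Vs, 128 mm above the counter
- gloss_meter: bystander: dark hand-held gloss meter, 130 x 64 x 44 mm, lying flat; origin at the centre of its underside, x along its length
- tiles: bystander: two polished 100 x 100 mm stone sample tiles lying one on the other, 24 mm high together; origin at the centre of the underside
- bowl: bystander: white bowl of river pebbles, 130 mm across and 45 mm high; origin at the centre of its underside
Not all that is in view belongs to the job. Several things have the shape of the stand; the one meant has the colours described above. What is shaped like the core_long but orange is not meant.

How it is judged:
On the way, in this order (a step that is already met when the one before it is completed fails the run):
1. the long core lies in both V-blocks, let go, its end 6 to 30 mm short of the end stop (y of core_long in the frame of stop_face between -0.004 and 0.004 m and z of core_long in the frame of stop_face between -0.004 and 0.004 m and angle between the x axis of core_long and the x axis of stand, either way round below 0.04 rad and contact force between core_long and the fingers below 0.1 N and x of core_long in the frame of stop_face between 0.091 and 0.115 m), for 0.2 s.
2. it lies in the Vs, still more than 5 mm short of the stop, with its polished flat facing up (y of core_long in the frame of stop_face between -0.004 and 0.004 m and z of core_long in the frame of stop_face between -0.004 and 0.004 m and angle between the x axis of core_long and the x axis of stand, either way round below 0.04 rad and angle between core_long's own z axis and vertical below 0.14 rad and x of core_long in the frame of stop_face above 0.09 m), for 0.1 s.
At the end, for the whole second after the job is handed in: The long core rests let go in both Vs (axis within 4 mm and 0.04 rad of its seat), its flat facing up within 8 degrees, one end within 2 mm of the end stop's face, at rest (y of core_long in the frame of stop_face between -0.004 and 0.004 m and z of core_long in the frame of stop_face between -0.004 and 0.004 m and angle between the x axis of core_long and the x axis of stand, either way round below 0.04 rad and angle between core_long's own z axis and vertical below 0.14 rad and contact force between core_long and the fingers below 0.1 N and x of core_long in the frame of stop_face between 0.083 and 0.087 m and linear speed of core_long below 0.01 m/s and angular speed of core_long below 0.1 rad/s); the robot touches nothing.
It fails at once if the long core is dropped: it falls freely at more than 0.4 m/s (contact force between core_long and anything else below 0.05 N and linear speed of core_long above 0.4 m/s).
It fails at once if the core is brought up to the stop in the air (lifted 6 to 40 mm off its seat, less than 3 mm short of the stop) instead of sliding along the Vs (x of core_long in the frame of stop_face between 0.06 and 0.088 m and z of core_long in the frame of stop_face between 0.006 and 0.04 m and y of core_long in the frame of stop_face between -0.02 and 0.02 m).
It fails at once if the short core, the gloss meter, the tiles or the bowl is shifted by more than 15 mm (distance of any of core_short, gloss_meter, tiles, bowl from where it was at the start of the episode above 0.015 m).
It also fails if it takes over 72 s, if anything falls off the work surface, if the arm or the gripper's body presses on something with over 40 N, if the wrist force passes 120 N, or if a joint passes its speed limit or range.

## Robot

A 6-joint arm with a two-finger parallel gripper is mounted at the origin on the work surface. World frame = base frame: x ahead of the robot, y to its left, z up, the work surface at z = 0. Lengths are in m, angles in rad, forces in N, time in s.
With the tool pointing down it reaches from about 0.3 to 0.775 m from the base axis. Payload 14.6 kg.
Tool frame: the origin (TCP) lies at the very end of the fingers, on their centre line; the grasp point (between the pads) lies 19 mm behind it; z points along the fingers, y is the line along which they close (so a half turn about z gives the same grasp; the last joint's range is limited). The gripper opens to 94 mm and grips with 3 to 60 N. Pads are 16 mm wide; open, the fingers measure 119 mm over their backs; the gripper's body (75 mm by 177 mm) begins 78 mm behind the grasp point.
Start: joints at [-1.259, 0.3, 1.521, -0, 1.321, -0.067], TCP at [0.203, -0.511, 0.168] pointing down, gripper open.
Joint ranges: [-3.03, 3.03], [-0.79, 2.21], [0.23, 2.52], [-1.04, 4.18], [0, 3.07], [-2.55, 2.55]. Speed limits (rad/s): [2.22, 2.22, 2.57, 3.14, 3.14, 3.14].

## Interface

Orientations are given as [roll, pitch, yaw] about the fixed x, y, z axes, in that order (R = Rz(yaw) Ry(pitch) Rx(roll)).
In Python, from station import ctrl gives the robot as it stands.
- The arm moves only by the shell command python3 -m pendant 'ROWS' [OPENING] [FORCE]. ROWS is JSON, a list of rows, each a list of 2 entries, a list of its own where there are three numbers: the shift along the world's x, y, z in cm, then the turn about the world's z in rad. A call has 1 to 20 rows; each row shifts and turns the commanded pose from where the row before left it; what a row does not reach is not made up. A row lasts 1/12 s, in which the tool goes at most 41.7 mm and 7.16 degrees, less where a joint would pass 70% of its speed; a pose out of reach is approached as far as the arm can. A call is refused whole if a number of a shift passes 4.17 or a number of a turn 0.125, either way. A call with a gripper value outside its range is refused whole. OPENING is the opening, from 0 (shut) to 1 (fully open), set as the call begins (- or left out, the last holds). The fingers move at their own pace and stop on an object; FORCE is the grip in N (left out, the last holds). Time passes only in rows, so rows that do not move let the fingers close. It gives the time, the measured TCP pose, the force, the opening and the grip force at its end, in the units of the state.
- ctrl.get_obs(): the state, without advancing time (a new reading comes with each control period).
- ctrl.camera(name): name is "side" or "top" or "wrist"; returns a dict with "color" (400x640x3 uint8, red, green, blue), "intrinsics" (3x3 intrinsics, pixels), "camera_from_world" (4x4, takes a point from world to camera coordinates). Camera axes: x right, y down, z forward; pixel columns grow to the right and rows downward; lengths in m; the calibration is good to about 2 mm. A picture is of the moment at which its call begins. There is no depth.
- ctrl.hand_in(): hands the job in; it is judged then, once.
The state is a dict: "time_s": time; "qpos": joint angles; "joint_vel": joint speeds; "tau": joint torques, N m; "ee_pos": TCP position; "eef_rot": TCP orientation; "force": force on the tool from outside, world axes, zero at the start; "moment": the same for the moment, N m; "grip_width": finger opening in m; "grip_force": force on a finger pad.
Only numpy, scipy, OpenCV 4.12 (cv2) and the standard library are available. Lean on these libraries where they do the work, as an engineer would, in place of code of your own. Each camera call takes 0.05 s, during which the arm holds its last target. There are 200 camera calls.

## Working session

There is one attempt and no reset: what is moved stays moved. The work goes in short steps, Python scripts to look and compute and a shell command to move; the robot and the scene stay as the last step left them, time stands still between calls to the robot, and variables do not carry over. Pictures are saved under pics/ and viewed, at most 10 in all, crops included, and the job is handed in when it is done.

```bash
mkdir -p pics; ls
python3 - <<'E'
from station import ctrl
import cv2,numpy as np
for n in("top","side"):
    c=ctrl.camera(n); cv2.imwrite(f"pics/{n}0.png",c["color"][:,:,::-1]); np.savez(f"pics/{n}0.npz",K=c["intrinsics"],T=c["camera_from_world"])
    print(n,c["intrinsics"].round(1).tolist(),c["camera_from_world"].round(3).tolist())
o=ctrl.get_obs();print(o)
E
```

```text
pics
top [[484.1, 0.0, 322.4], [0.0, 484.1, 197.2], [0.0, 0.0, 1.0]] [[0.009, -1.0, -0.019, -0.042], [-0.984, -0.006, -0.177, 0.453], [0.177, 0.02, -0.984, 1.485], [0.0, 0.0, 0.0, 1.0]]
side [[486.1, 0.0, 319.6], [0.0, 486.1, 198.0], [0.0, 0.0, 1.0]] [[-0.876, -0.482, -0.018, 0.359], [-0.269, 0.518, -0.812, 0.255], [0.401, -0.706, -0.584, 1.116], [0.0, 0.0, 0.0, 1.0]]
{'time_s': 0.1, 'qpos': array([-1.25858792e+00,  3.00387146e-01,  1.52148967e+00, -2.11950648e-05,
        1.32071570e+00, -6.66169394e-02]), 'joint_vel': array([-1.12911186e-03, -1.35250180e-03,  8.99391448e-04,  1.73887518e-03,
       -1.71603200e-03, -5.95813373e-05]), 'tau': array([ 2.70927383e-03, -5.32635820e+01, -3.53280652e+01,  7.10748928e-02,
        2.34572939e-02, -6.56018642e-05]), 'ee_pos': array([ 0.20330706, -0.51075826,  0.16717108]), 'eef_rot': array([-3.14059365e+00, -4.60733750e-05,  3.78830578e-01]), 'force': array([-0.35040574,  0.57499493, -0.16565267]), 'moment': array([ 0.03691065, -0.00665841, -0.0190312 ]), 'grip_force': 0.0, 'grip_width': 0.09411230052098743}
```

View pics/top0.png

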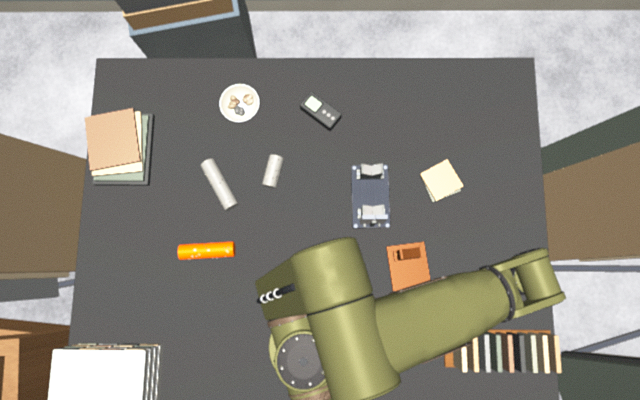

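View pics/side0.png

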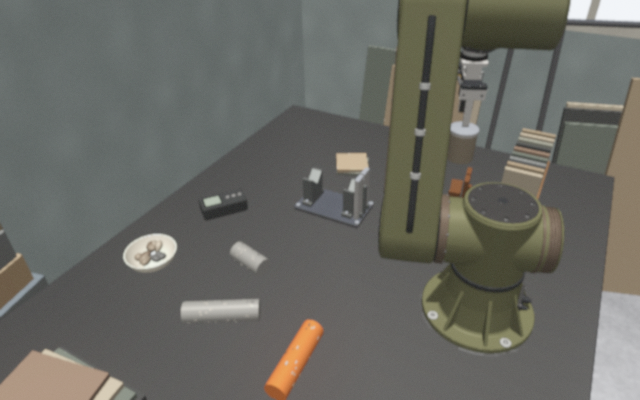

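The top view shows the long core at about (219,184), the short one at (273,170), the steel stand at (371,196), and the orange decoys at (206,250) and (408,265). In the side view the stop (the tall plate) is at (361,190), the end of the stand nearer the robot. I'll enlarge the core and stand for measurement.

Run:
```python
import cv2,numpy as np
a=cv2.imread("pics/top0.png"); s=cv2.imread("pics/side0.png")
r=lambda i,x,y,w,h,k:cv2.resize(i[y:y+h,x:x+w],None,fx=k,fy=k,interpolation=cv2.INTER_CUBIC)
A=r(a,195,150,50,70,8)[:, :]   # 400x560
B=r(a,345,155,50,80,7)  # 350x560
cv2.imwrite("pics/c1.png",np.hstack([A,B[:560]]))
```

```text
(no output)
```

View pics/c1.png

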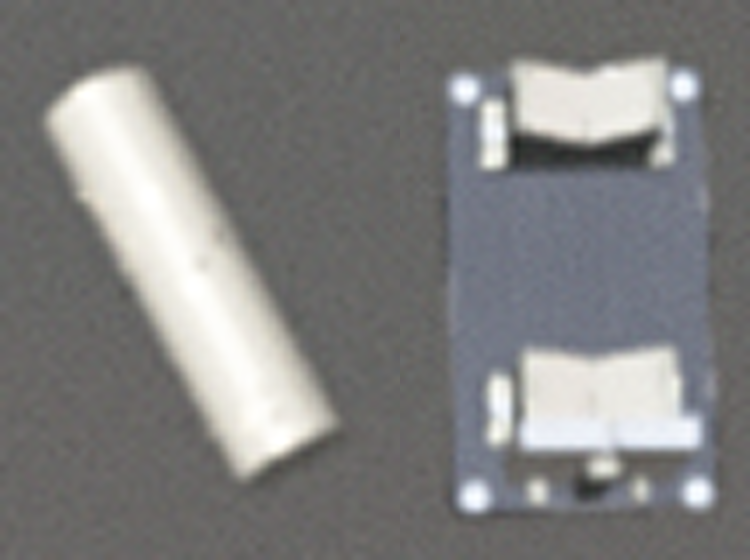

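```bash
cat > h.py <<'E'
import numpy as np
def ray(K,T,u,v,z):
    R=T[:3,:3];c=-R.T@T[:3,3];d=R.T@np.linalg.solve(K,[u,v,1.]);return c+d*(z-c[2])/d[2]
def pix(K,T,p):
    q=K@(T[:3,:3]@np.asarray(p,float)+T[:3,3]);return q[:2]/q[2]
E
python3 - <<'E'
from h import *
n=np.load("pics/top0.npz");K,T=n["K"],n["T"]
A=lambda x,y,z:ray(K,T,195+x/8,150+y/8,z)
B=lambda x,y,z:ray(K,T,345+(x-400)/7,155+y/7,z)
a,b=A(96,88,.0213),A(290,455,.0213);print("core",a,b,(a+b)/2,np.linalg.norm(a-b),np.degrees(np.arctan2(*(a-b)[1::-1])))
for p in[(465,88,.014),(685,87,.014),(474,497,.014),(698,494,.014),(585,75,.071),(587,140,.071),(592,355,.071),(596,416,.071),(520,415,.142),(700,415,.142),(610,430,.142)]:print(p,B(*p).round(4))
from station import ctrl
c=ctrl.camera("wrist");o=ctrl.get_obs();print(c["intrinsics"].round(1).tolist());T=c["camera_from_world"];print((-T[:3,:3].T@T[:3,3]).round(3),T[:3,:3].round(3).tolist())
E
```

```text
core [0.57453528 0.33765559 0.0213    ] [0.42423002 0.25215666 0.0213    ] [0.49938265 0.29490613 0.0213    ] 0.17292119265020062 29.632742767427953
(465, 88, 0.014) [ 0.5566 -0.1405  0.014 ]
(685, 87, 0.014) [ 0.5576 -0.2419  0.014 ]
(474, 497, 0.014) [ 0.3666 -0.1441  0.014 ]
(698, 494, 0.014) [ 0.3686 -0.2452  0.014 ]
(585, 75, 0.071) [ 0.5489 -0.1912  0.071 ]
(587, 140, 0.071) [ 0.5193 -0.1918  0.071 ]
(592, 355, 0.071) [ 0.4227 -0.1932  0.071 ]
(596, 416, 0.071) [ 0.3957 -0.1947  0.071 ]
(520, 415, 0.142) [ 0.3857 -0.1571  0.142 ]
(700, 415, 0.142) [ 0.3862 -0.2318  0.142 ]
(610, 430, 0.142) [ 0.3797 -0.1944  0.142 ]
[[356.6, 0.0, 316.4], [0.0, 356.6, 195.9], [0.0, 0.0, 1.0]]
[ 0.275 -0.482  0.384] [[0.37, -0.929, -0.0], [-0.895, -0.356, 0.268], [-0.249, -0.099, -0.964]]
```

The long core's middle is near (0.499, 0.295) with its axis at 29.6°. The stand's stop face is near (0.386, -0.1945), and its axis is at 0.018 rad. I'll go above the core and check it with the wrist camera.

```bash
python3 -m pendant '[[[0,0,3],0],[[0,1,3],0],[[1,3,2],0.0138],[[1.3,3.5,0],0.0138],[[1.3,3.5,0],0.0138],[[1.3,3.5,0],0.0138],[[1.3,3.5,0],0.0138],[[1.3,3.5,0],0.0138],[[1.3,3.5,0],0.0138],[[1.3,3.5,0],0.0138],[[1.3,3.5,0],0.0138],[[1.3,3.5,0],0.0138],[[1.3,3.5,0],0],[[1.3,3.5,0],0],[[1.3,3.5,0],0],[[1.3,3.5,0],0],[[1.3,3.5,0],0],[[1.3,3.5,0],0],[[1.3,3.5,0],0],[[1.3,3.5,0],0]]' 1
python3 -m pendant '[[[1.3,3.5,0],0],[[1.3,3.5,0],0],[[1.3,3.5,0],0],[[1.3,3.5,0],0],[[1.3,3.1,0],0],[[0,0,0],0],[[0,0,0],0]]'
python3 - <<'E'
from station import ctrl
from h import *
import cv2
c=ctrl.camera("wrist");im=c["color"][:,:,::-1].copy();K,T=c["intrinsics"],c["camera_from_world"]
d=np.array([np.cos(.517),np.sin(.517)])
for s in(-.085,0,.085): print(pix(K,T,[*(np.array([.4994,.2949])+s*d),.0213]))
np.savez("pics/w1.npz",K=K,T=T);cv2.imwrite("pics/w1.png",im);print(ctrl.get_obs()["ee_pos"],ctrl.get_obs()["eef_rot"])
E
```

```text
time_s: 1.82
ee_pos: [0.4345, 0.1261, 0.2476]
eef_rot: [3.142, -0.0, 0.517]
force: [0.4, -1.3, 0.0]
grip_width: 0.0939
grip_force: 0.0
time_s: 2.4
ee_pos: [0.4992, 0.2959, 0.2464]
eef_rot: [-3.142, 0.002, 0.519]
force: [-0.4, -0.5, -0.6]
grip_width: 0.0938
grip_force: 0.0
[317.12442925 224.38589501]
[317.26157478 160.4736875 ]
[317.41357212  89.64027155]
[0.49911596 0.29493785 0.24697152] [3.14150739e+00 1.29975894e-03 5.17518099e-01]
```

View pics/w1.png

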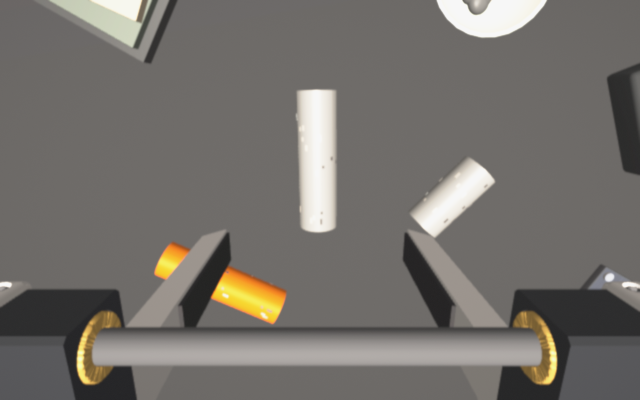

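The long core spans (317,91) to (318,230), which matches the prediction to within 1–2 px. The fingers have clearance to the short core. I'll descend and grip.

```bash
python3 -m pendant '[[[0,0,-4],0],[[0,0,-4],0],[[0,0,-4],0],[[0,0,-4],0],[[0,0,-3],0],[[0,0,-2],0],[[0,0,-1.5],0],[[0,0,-1],0],[[0,0,-0.7],0],[[0,0,0],0],[[0,0,0],0]]' 1
python3 -m pendant '[[[0,0,0],0],[[0,0,0],0],[[0,0,0],0],[[0,0,0],0],[[0,0,0],0],[[0,0,0],0],[[0,0,0],0],[[0,0,0],0]]' 0.45 35
```

```text
time_s: 3.37
ee_pos: [0.4998, 0.2948, 0.0065]
eef_rot: [3.142, -0.001, 0.516]
force: [0.1, 0.7, -0.1]
grip_width: 0.0945
grip_force: 0.0
time_s: 4.03
ee_pos: [0.4994, 0.295, 0.0056]
eef_rot: [-3.142, 0.0, 0.517]
force: [-0.1, 0.2, 0.7]
grip_width: 0.0447
grip_force: 0.0
```

```bash
python3 -m pendant '[[[0,0,0],0],[[0,0,0],0],[[0,0,0],0]]' 0.3 35
```

```text
time_s: 4.28
ee_pos: [0.4994, 0.295, 0.0057]
eef_rot: [3.142, -0.0, 0.517]
force: [0.2, -0.2, -0.4]
grip_width: 0.0292
grip_force: 0.0
```

Run:
```python
from station import ctrl
import cv2,numpy as np
a=ctrl.camera("wrist")["color"][:,:,::-1];b=ctrl.camera("side")["color"][:,:,::-1]
cv2.imwrite("pics/m1.png",np.vstack([cv2.resize(a,(480,300)),cv2.resize(b[170:370,100:420],(480,300))]))
```

```text
(no output)
```

View pics/m1.png

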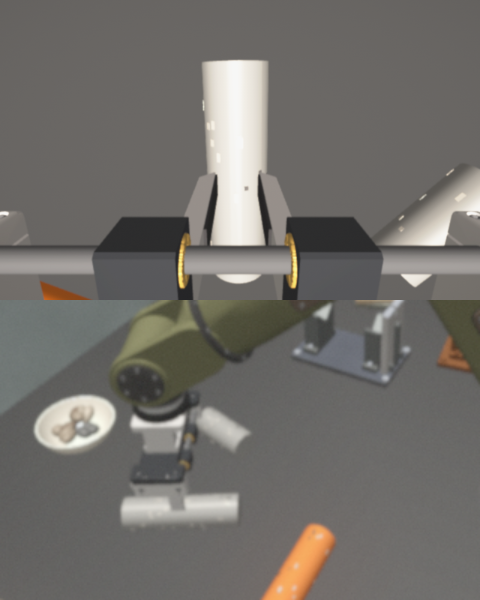

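Run:
```python
from station import ctrl
from h import *
import cv2
o=ctrl.get_obs();p=o["ee_pos"]
for n,(x,y,w,h) in(("wrist",(160,100,320,240)),("side",(160,250,120,100))):
    c=ctrl.camera(n);K,T=c["intrinsics"],c["camera_from_world"]
    print(n,[pix(K,T,p+[0,0,d]).round(0) for d in(0,.02,.04,.06)])
    cv2.imwrite(f"pics/m2{n}.png",cv2.resize(c["color"][y:y+h,x:x+w,::-1],(480,400 if n=="side" else 360),interpolation=cv2.INTER_CUBIC))
i=np.vstack([cv2.imread("pics/m2wrist.png")[:200],cv2.imread("pics/m2side.png")]);cv2.imwrite("pics/m2.png",i);print(o["grip_width"],o["force"],o["qpos"])
```

```text
wrist [array([317., 221.]), array([317., 232.]), array([317., 246.]), array([317., 263.])]
side [array([223., 316.]), array([221., 310.]), array([220., 304.]), array([219., 298.])]
0.028550870553829658 [-0.53541177  0.62566984 -0.25611437] [4.70438006e-01 5.44331143e-01 1.57994539e+00 1.33365859e-05
 1.01734694e+00 1.52443028e+00]
```

View pics/m2.png

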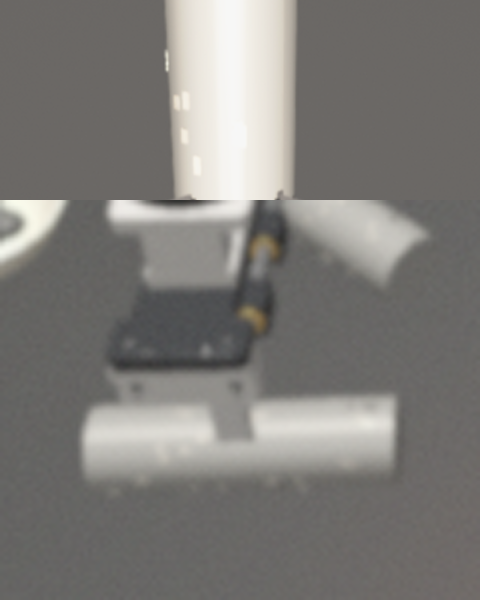

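The fingers have closed above the core. Both the wrist and side views put the fingertips about 30 mm higher than the reported TCP. I'll open and go lower while watching the force.

```bash
python3 -m pendant '[[[0,0,0.5],0],[[0,0,0],0],[[0,0,0],0],[[0,0,0],0],[[0,0,0],0],[[0,0,0],0],[[0,0,0],0],[[0,0,0],0]]' 1 35
python3 -m pendant '[[[0,0,-0.5],0],[[0,0,-0.5],0],[[0,0,-0.5],0],[[0,0,0],0]]'
python3 - <<'E'
from station import ctrl
from h import *
import cv2
o=ctrl.get_obs();c=ctrl.camera("side");K,T=c["intrinsics"],c["camera_from_world"];p=o["ee_pos"]
n=np.array([np.sin(.517),-np.cos(.517),0])
for s in(-.06,-.047,.047,.06):print(s,[pix(K,T,p+n*s+[0,0,d]).round(1) for d in(0,.03)])
cv2.imwrite("pics/m3.png",cv2.resize(c["color"][230:350,150:310,::-1],(800,600),interpolation=cv2.INTER_CUBIC));print(p,o["force"],o["grip_width"])
E
```

```text
time_s: 5.15
ee_pos: [0.4994, 0.295, 0.0106]
eef_rot: [-3.142, 0.0, 0.517]
force: [-0.9, -0.5, 0.6]
grip_width: 0.0783
grip_force: 0.0
time_s: 5.48
ee_pos: [0.4987, 0.2946, -0.0058]
eef_rot: [-3.141, 0.002, 0.517]
force: [0.4, -0.5, -0.7]
grip_width: 0.0938
grip_force: 0.0
-0.06 [array([219.5, 341.2]), array([217.6, 332.3])]
-0.047 [array([220.4, 336.4]), array([218.5, 327.4])]
0.047 [array([226.4, 304. ]), array([224.8, 295.2])]
0.06 [array([227.2, 299.8]), array([225.6, 291. ])]
[ 0.4986946   0.2946312  -0.00584076] [ 0.44504623 -0.53495394 -0.66668179] 0.09378908076212399
```

View pics/m3.png

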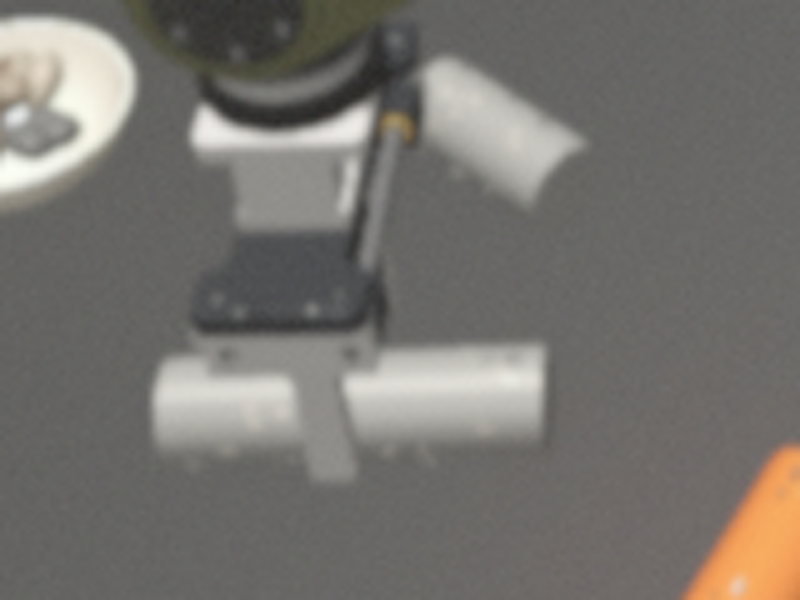

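The fingertip is seen at (217,326), which puts it about 37 mm above the reported TCP. I'll lower in gentle steps to find the counter by touch.

```bash
python3 -m pendant '[[[0,0,-0.7],0],[[0,0,-0.7],0],[[0,0,-0.6],0],[[0,0,-0.3],0],[[0,0,0],0]]'
for i in 1 2 3 4 5; do echo; done; python3 -m pendant '[[[0,0,-0.2],0],[[0,0,-0.2],0],[[0,0,0],0]]'
```

```text
time_s: 5.95
ee_pos: [0.4989, 0.2947, -0.0284]
eef_rot: [-3.142, 0.002, 0.517]
force: [0.0, -1.4, -0.1]
grip_width: 0.0943
grip_force: 0.0





time_s: 6.2
ee_pos: [0.4993, 0.2949, -0.0316]
eef_rot: [-3.142, 0.0, 0.517]
force: [0.2, -0.2, -0.8]
grip_width: 0.0938
grip_force: 0.0
```

```bash
python3 -m pendant '[[[0,0,-0.2],0],[[0,0,-0.1],0],[[0,0,0],0]]'; python3 -m pendant '[[[0,0,-0.15],0],[[0,0,0],0]]'
```

```text
time_s: 6.45
ee_pos: [0.4993, 0.295, -0.0345]
eef_rot: [-3.142, 0.0, 0.517]
force: [-0.3, 0.1, 0.4]
grip_width: 0.094
grip_force: 0.0
time_s: 6.62
ee_pos: [0.4993, 0.295, -0.036]
eef_rot: [-3.142, 0.0, 0.517]
force: [-0.2, 0.1, 0.1]
grip_width: 0.0941
grip_force: 0.0
```

```bash
python3 -m pendant '[[[0,0,0],0],[[0,0,0],0],[[0,0,0],0],[[0,0,0],0],[[0,0,0],0],[[0,0,0],0],[[0,0,0],0],[[0,0,0],0],[[0,0,0],0],[[0,0,0],0]]' 0.4 40
```

```text
time_s: 7.45
ee_pos: [0.4993, 0.2951, -0.0359]
eef_rot: [-3.142, 0.0, 0.517]
force: [-0.7, 1.4, -0.0]
grip_width: 0.0474
grip_force: 40.0
```

Gripped: 47.4 mm at 40 N. The core's axis is about 57 mm above the reported TCP. Next I'll lift it and carry it above the stand.

```bash
python3 -m pendant '[[[0,0,0.5],0],[[0,0,1.5],0],[[0,0,3],0],[[0,0,3.6],0],[[0,0,3.6],0],[[0,0,3],0],[[0,0,1.4],0],[[0,0,0],0]]'
python3 -m pendant '[[[-0.1,-1.2,0],-0.02],[[-0.1,-2.5,0],-0.03],[[-0.1,-3.5,0],-0.035],[[-0.1,-3.5,0],-0.035],[[-0.1,-3.5,0],-0.035],[[-0.1,-3.5,0],-0.035],[[-0.1,-3.5,0],-0.035],[[-0.1,-3.5,0],-0.035],[[-0.1,-3.5,0],-0.035],[[-0.1,-3.5,0],-0.035],[[0,-3.5,0],-0.035],[[0,-3.5,0],-0.035],[[0,-3.5,0],-0.035],[[0,-3,0],-0.034],[[0,-2,0],-0.03],[[0,-1,0],0],[[0,0,0],0],[[0,0,0],0]]'
python3 - <<'E'
from station import ctrl
from h import *
import cv2
o=ctrl.get_obs();print(o["ee_pos"],o["eef_rot"])
c=ctrl.camera("top");np.savez("pics/t2.npz",K=c["intrinsics"],T=c["camera_from_world"]);a=c["color"][150:240,330:410,::-1]
s=ctrl.camera("side");np.savez("pics/s2.npz",K=s["intrinsics"],T=s["camera_from_world"]);b=s["color"][130:230,280:400,::-1]
r=lambda i,w,h:cv2.resize(i,(w,h),interpolation=cv2.INTER_CUBIC)
cv2.imwrite("pics/p2.png",np.hstack([r(a,400,450),r(b,396,330)[:330] if 0 else cv2.copyMakeBorder(r(b,396,330),0,120,0,0,cv2.BORDER_CONSTANT)]))
E
```

```text
time_s: 8.12
ee_pos: [0.5004, 0.2955, 0.1335]
eef_rot: [3.141, -0.005, 0.517]
force: [1.1, 0.8, -7.3]
grip_width: 0.0474
grip_force: 40.0
time_s: 9.62
ee_pos: [0.4885, -0.1866, 0.1288]
eef_rot: [-3.14, 0.002, 0.018]
force: [0.1, 1.4, -7.5]
grip_width: 0.0474
grip_force: 40.0
[ 0.48849608 -0.18662443  0.12876426] [-3.14026386e+00  2.24790333e-03  1.75131162e-02]
```

View pics/p2.png

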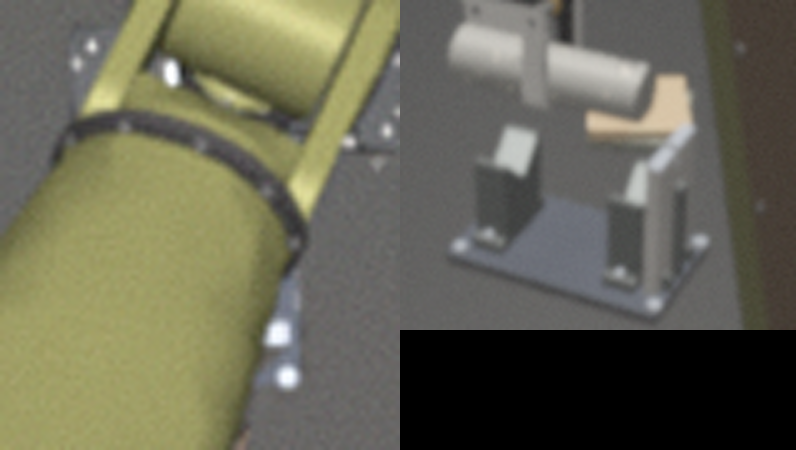

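Run:
```python
from h import *
n=np.load("pics/s2.npz");K,T=n["K"],n["T"]
o=np.array([.386,-.1945]);e=np.array([np.cos(.018),np.sin(.018)]);f=np.array([-e[1],e[0]])
def P(x,y,z):
    q=pix(K,T,[*(o+x*e+y*f),z]);return (400+(q[0]-280)*3.3).round(),((q[1]-130)*3.3).round()
print("stop top",P(0,.037,.142),P(0,-.037,.142),P(-.012,.037,.142))
print("far block top outer",P(164e-3,.033,.098),P(134e-3,.033,.098),P(.134,.033,.012))
print("near block",P(.006,.033,.098),P(.036,.033,.098),P(.036,.033,.012))
d=np.array([np.cos(.0175),np.sin(.0175)])
for s in(-.085,.085):print("core end",[ (400+(q[0]-280)*3.3,(q[1]-130)*3.3) for q in[pix(K,T,[*(np.array([.4885,-.1866])+s*d),.1288+.0573])]])
```

```text
stop top (np.float64(648.0), np.float64(168.0)) (np.float64(684.0), np.float64(124.0)) (np.float64(662.0), np.float64(171.0))
far block top outer (np.float64(476.0), np.float64(161.0)) (np.float64(507.0), np.float64(170.0)) (np.float64(509.0), np.float64(250.0))
near block (np.float64(642.0), np.float64(208.0)) (np.float64(609.0), np.float64(199.0)) (np.float64(608.0), np.float64(280.0))
core end [(np.float64(645.3737544643825), np.float64(98.20036807925021))]
core end [(np.float64(463.61326679709333), np.float64(52.52495786529203))]
```

The stand model matches the side image to about 1 px: stop top at crop (648,168), far block at (476,161). I'll correct y and lower, feeling for contact.

```bash
python3 -m pendant '[[[0,-0.3,0],0],[[0,-0.3,-1],0],[[0,0,-1.5],0],[[0,0,-1.5],0],[[0,0,-1.2],0],[[0,0,-0.8],0],[[0,0,-0.4],0],[[0,0,0],0],[[0,0,0],0]]'
python3 -m pendant '[[[0,0,-0.3],0],[[0,0,-0.3],0],[[0,0,0],0],[[0,0,0],0]]'
```

```text
time_s: 10.47
ee_pos: [0.4896, -0.193, 0.0664]
eef_rot: [3.141, -0.0, 0.018]
force: [0.0, 0.1, -8.0]
grip_width: 0.0472
grip_force: 40.0
time_s: 10.8
ee_pos: [0.4894, -0.193, 0.0601]
eef_rot: [-3.142, 0.0, 0.018]
force: [0.2, -0.0, -7.4]
grip_width: 0.0473
grip_force: 40.0
```

```bash
python3 -m pendant '[[[0,0,-0.3],0],[[0,0,-0.3],0],[[0,0,-0.2],0],[[0,0,0],0],[[0,0,0],0]]'
python3 -m pendant '[[[0,0,-0.2],0],[[0,0,0],0],[[0,0,0],0]]'
```

```text
time_s: 11.22
ee_pos: [0.4893, -0.193, 0.052]
eef_rot: [-3.141, 0.0, 0.018]
force: [-1.2, 0.1, -6.8]
grip_width: 0.047
grip_force: 40.0
time_s: 11.47
ee_pos: [0.4897, -0.193, 0.0507]
eef_rot: [3.141, -0.001, 0.018]
force: [-0.2, 2.3, 0.3]
grip_width: 0.0473
grip_force: 39.9
```

```bash
python3 -m pendant '[[[0,0.1,-0.1],0],[[0,0,0],0],[[0,0,0],0]]'
python3 -m pendant '[[[0,0.05,-0.05],0],[[0,0,0],0],[[0,0,0],0]]'
```

```text
time_s: 11.72
ee_pos: [0.4898, -0.1919, 0.0496]
eef_rot: [3.141, -0.001, 0.018]
force: [0.8, 2.9, 2.7]
grip_width: 0.0474
grip_force: 39.9
time_s: 11.97
ee_pos: [0.4899, -0.1915, 0.0491]
eef_rot: [3.141, -0.001, 0.018]
force: [-0.0, 3.5, 5.2]
grip_width: 0.0474
grip_force: 39.9
```

```bash
python3 -m pendant '[[[0,0.1,0],0],[[0,0,0],0],[[0,0,0],0]]'
python3 -m pendant '[[[0,0.05,-0.05],0],[[0,0,0],0],[[0,0,0],0]]'
```

```text
time_s: 12.22
ee_pos: [0.4892, -0.1904, 0.0483]
eef_rot: [-3.141, 0.0, 0.018]
force: [1.4, 0.9, -1.8]
grip_width: 0.0469
grip_force: 39.9
time_s: 12.47
ee_pos: [0.4893, -0.1904, 0.0483]
eef_rot: [3.141, 0.0, 0.018]
force: [-2.7, -2.0, 1.4]
grip_width: 0.0474
grip_force: 39.9
```

```bash
python3 -m pendant '[[[0,0,0],0],[[0,0,0],0]]' - 3
python3 -m pendant '[[[0,0,0],0],[[0,0,0],0],[[0,0,0],0],[[0,0,0],0],[[0,0,0],0],[[0,0,0],0]]' 0.75 3
python3 - <<'E'
from station import ctrl
from h import *
import cv2
s=ctrl.camera("side");w=ctrl.camera("wrist")
np.savez("pics/w3.npz",K=w["intrinsics"],T=w["camera_from_world"])
a=cv2.resize(s["color"][130:230,280:400,::-1],(432,360),interpolation=cv2.INTER_CUBIC);b=w["color"][:,:,::-1][40:400,150:500]
cv2.imwrite("pics/p3.png",np.hstack([a,b]))
E
```

```text
time_s: 12.63
ee_pos: [0.4893, -0.1901, 0.0481]
eef_rot: [3.141, 0.0, 0.018]
force: [-3.0, -2.5, -0.3]
grip_width: 0.048
grip_force: 3.0
time_s: 13.13
ee_pos: [0.4894, -0.1899, 0.0481]
eef_rot: [-3.142, 0.0, 0.018]
force: [-0.6, 0.5, -0.0]
grip_width: 0.0707
grip_force: 0.0
```

View pics/p3.png

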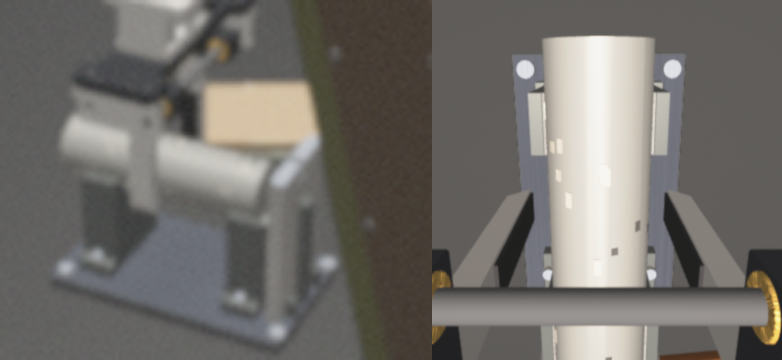

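The core lies in both Vs, short of the stop, with the fingers clear. One picture view remains, so I'll track the roll in code by unrolling the core's speckled surface. I'll lift clear and take a reference.

```bash
python3 -m pendant '[[[0,0,1.5],0],[[0,0,2],0],[[0,0,2.5],0],[[0,0,0],0],[[0,0,0],0],[[0,0,0],0],[[0,0,0],0],[[0,0,0],0],[[0,0,0],0],[[0,0,0],0]]' 0 10
cat > look.py <<'E'
import sys,cv2
from h import *
from station import ctrl
PH=np.radians(np.arange(-64,64.1,1)); S=np.arange(.03,.082,.0005)  # towards far end, from core middle as laid
def look(tag):
    w=ctrl.camera("wrist");K,T=w["intrinsics"],w["camera_from_world"];g=cv2.cvtColor(w["color"],cv2.COLOR_RGB2GRAY)
    e=np.array([np.cos(.018),np.sin(.018)]);f=np.array([-e[1],e[0]]);C=np.array([.4893,-.1915])
    m=np.zeros((len(S),len(PH),2),np.float32)
    for i,s in enumerate(S):
        for j,p in enumerate(PH): m[i,j]=pix(K,T,[*(C+s*e+.024*np.sin(p)*f),.105+.024*np.cos(p)])
    t=cv2.remap(g,m[...,0],m[...,1],cv2.INTER_LINEAR); cv2.imwrite(f"pics/u_{tag}.png",t); cv2.imwrite(f"pics/wr_{tag}.png",w["color"][:,:,::-1])
    print(tag,"profile(-64..64 step8)",t.mean(0)[::8].round(0).astype(int).tolist())
    # far end: last bright row on the core along the middle
    col=g[:,int(pix(K,T,[*(C+.08*e),.129])[0])].astype(int);r=np.argmax(np.diff(col[20:200]))+21
    q=ray(K,T,pix(K,T,[*(C+.08*e),.129])[0],r,.129);print("far end from stop mm",((q[:2]-[.386,-.1945])@e*1000).round(1))
    return t
def turn(a,b):
    hp=lambda t:(t.astype(np.float32)-cv2.GaussianBlur(t,(0,0),6).astype(np.float32))
    a,b=hp(a),hp(b);best=[]
    for d in range(-100,101):
        n=len(PH)-abs(d)
        x,y=(a[:,:n],b[:,d:]) if d>=0 else (a[:,-d:],b[:,:n])
        if n>25: best.append((float(np.corrcoef(x.ravel(),y.ravel())[0,1]),d))
    print("turn deg toward +y (corr)",[(d,round(c,2)) for c,d in sorted(best)[:-4:-1]])
if __name__=="__main__":
    t=look(sys.argv[1])
    if len(sys.argv)>2: turn(cv2.imread(f"pics/u_{sys.argv[2]}.png",0),t)
E
python3 look.py a
```

```text
time_s: 14.07
ee_pos: [0.4892, -0.1899, 0.1077]
eef_rot: [-3.141, 0.001, 0.018]
force: [0.1, -0.0, 0.2]
grip_width: 0.0074
grip_force: 0.0
a profile(-64..64 step8) [140, 147, 166, 191, 204, 215, 222, 232, 244, 243, 232, 223, 217, 209, 201, 184, 171]
far end from stop mm 187.8
```

The core's end is about 18 mm short of the stop. Next I'll touch the top with the closed fingertips, offset to -y.

```bash
python3 -m pendant '[[[0,-1,0],0],[[0,0,-0.5],0],[[0,0,-0.5],0],[[0,0,-0.2],0],[[0,0,0],0],[[0,0,0],0]]' 0 10
python3 -m pendant '[[[0,0,-0.2],0],[[0,0,0],0]]'; python3 -m pendant '[[[0,0,-0.2],0],[[0,0,0],0]]'
```

```text
time_s: 14.62
ee_pos: [0.4893, -0.1999, 0.0959]
eef_rot: [-3.141, 0.0, 0.018]
force: [-0.0, 1.2, -0.8]
grip_width: 0.001
grip_force: 0.0
time_s: 14.78
ee_pos: [0.4893, -0.1999, 0.094]
eef_rot: [-3.142, 0.0, 0.018]
force: [0.4, 0.5, 0.1]
grip_width: 0.0006
grip_force: 0.0
time_s: 14.95
ee_pos: [0.4893, -0.1999, 0.0919]
eef_rot: [-3.141, 0.0, 0.018]
force: [-0.0, 0.4, -0.1]
grip_width: 0.0004
grip_force: 0.0
```

```bash
python3 -m pendant '[[[0,0,-0.2],0],[[0,0,0],0]]'; python3 -m pendant '[[[0,0,-0.2],0],[[0,0,0],0]]';python3 -m pendant '[[[0,0,-0.2],0],[[0,0,0],0]]'
```

```text
time_s: 15.12
ee_pos: [0.4896, -0.2001, 0.0903]
eef_rot: [3.141, -0.0, 0.018]
force: [-0.6, -0.1, 3.5]
grip_width: 0.0004
grip_force: 1.1
time_s: 15.28
ee_pos: [0.4899, -0.2004, 0.0899]
eef_rot: [3.14, -0.002, 0.018]
force: [-5.6, 0.7, 18.0]
grip_width: 0.0003
grip_force: 7.8
time_s: 15.45
ee_pos: [0.4912, -0.2014, 0.0894]
eef_rot: [3.138, -0.006, 0.018]
force: [-1.9, -3.6, 21.8]
grip_width: 0.0004
grip_force: 10.6
```

Contact came at about 0.0905, and it now presses with 22 N. Stroke toward +y.

```bash
python3 -m pendant '[[[0,0.2,-0.05],0],[[0,0.2,0],0],[[0,0.2,0],0],[[0,0,0],0]]'
python3 -m pendant '[[[0,0.2,0],0],[[0,0.2,0],0],[[0,0.2,-0.05],0],[[0,0.2,-0.05],0],[[0,0,0],0]]'
```

```text
time_s: 15.78
ee_pos: [0.4916, -0.199, 0.0905]
eef_rot: [3.131, -0.008, 0.017]
force: [-8.2, -24.6, 34.0]
grip_width: 0.0007
grip_force: 20.5
time_s: 16.2
ee_pos: [0.492, -0.1944, 0.0929]
eef_rot: [3.124, -0.01, 0.017]
force: [-25.2, -39.0, 66.3]
grip_width: 0.0006
grip_force: 36.5
```

```bash
python3 look.py b a
```

```text
b profile(-64..64 step8) [167, 166, 134, 164, 184, 206, 215, 222, 235, 244, 244, 233, 223, 219, 214, 207, 198]
far end from stop mm 187.7
turn deg toward +y (corr) [(11, 0.57), (10, 0.55), (12, 0.52)]
```

It turns, but wall friction makes the core climb the V instead of slipping round. At 66 N that is too rough, so I'll back off and see how it settled.

```bash
python3 -m pendant '[[[0,-0.3,0.05],0],[[0,-0.3,0.1],0],[[0,-0.2,0.3],0],[[0,0,1],0],[[0,0.5,1],0],[[0,0,0],0]]'; python3 look.py c a
```

```text
time_s: 16.75
ee_pos: [0.4901, -0.1884, 0.111]
eef_rot: [3.141, -0.002, 0.018]
force: [0.6, 1.0, 0.5]
grip_width: 0.0005
grip_force: 0.0
c profile(-64..64 step8) [142, 146, 166, 191, 204, 215, 222, 232, 244, 243, 232, 223, 217, 209, 201, 184, 170]
far end from stop mm 187.8
turn deg toward +y (corr) [(0, 0.98), (1, 0.94), (-1, 0.91)]
```

It settled back exactly as laid, with 0° of turn. The better way is to pick it up, set it down on free counter and roll it 180° between loosely open fingers, with the tips above the axis. Then it goes back in the Vs, still short of the stop. Regrip first.

```bash
python3 -m pendant '[[[0,-0.15,0],0],[[0,0,0],0],[[0,0,0],0],[[0,0,0],0],[[0,0,0],0],[[0,0,0],0],[[0,0,0],0],[[0,0,-2],0],[[0,0,-2],0],[[0,0,-1.5],0],[[0,0,-0.8],0],[[0,0,0],0],[[0,0,0],0]]' 0.75 35
python3 -m pendant '[[[0,0,0],0],[[0,0,0],0],[[0,0,0],0],[[0,0,0],0],[[0,0,0],0],[[0,0,0],0]]' 0.4 40
```

```text
time_s: 17.88
ee_pos: [0.4895, -0.1906, 0.0465]
eef_rot: [3.142, -0.0, 0.018]
force: [0.6, -0.5, 0.2]
grip_width: 0.07
grip_force: 0.0
time_s: 18.38
ee_pos: [0.4896, -0.1902, 0.0467]
eef_rot: [-3.141, -0.001, 0.018]
force: [-0.9, 4.6, 6.4]
grip_width: 0.0475
grip_force: 40.0
```

```bash
python3 -m pendant '[[[0,0,0.5],0],[[0,0,1.5],0],[[0,0,3],0],[[0,0,2.5],0],[[0,0,0.5],0],[[-0.3,1.5,0],0],[[-0.6,3.5,0],-0.018],[[-0.6,3.5,0],0],[[-0.6,3.5,0],0],[[-0.6,3,0],0],[[-0.3,1.5,-1],0],[[0,0,-3],0],[[0,0,-3.5],0],[[0,0,-3.5],0],[[0,0,-2.5],0],[[0,0,-1.5],0],[[0,0,-0.6],0],[[0,0,0],0],[[0,0,0],0]]'
python3 -m pendant '[[[0,0,-0.2],0],[[0,0,-0.2],0],[[0,0,0],0]]'
```

```text
time_s: 19.97
ee_pos: [0.4592, -0.0254, -0.0298]
eef_rot: [-3.142, 0.0, -0.0]
force: [1.0, 0.8, -6.9]
grip_width: 0.0475
grip_force: 40.0
time_s: 20.22
ee_pos: [0.4596, -0.0255, -0.0335]
eef_rot: [3.141, -0.001, -0.0]
force: [-0.9, 0.2, -7.9]
grip_width: 0.0473
grip_force: 40.0
```

```bash
python3 -m pendant '[[[0,0,-0.2],0],[[0,0,-0.1],0],[[0,0,0],0]]'; python3 -m pendant '[[[0,0,-0.1],0],[[0,0,0],0]]'
```

```text
time_s: 20.47
ee_pos: [0.4594, -0.0255, -0.0369]
eef_rot: [3.142, -0.0, -0.0]
force: [0.4, -0.6, -6.8]
grip_width: 0.0474
grip_force: 40.0
time_s: 20.63
ee_pos: [0.4595, -0.0255, -0.037]
eef_rot: [3.142, -0.0, -0.0]
force: [-7.8, 1.1, 9.2]
grip_width: 0.0478
grip_force: 40.0
```

Set down. The fingertips end 38.5 mm above the reported TCP. I'll release to 52 mm, raise the tips to about 30 mm and roll toward +y.

```bash
python3 -m pendant '[[[0,0,0.05],0],[[0,0,0],0]]' - 3; python3 -m pendant '[[[0,0,0],0],[[0,0,0],0],[[0,0,0],0],[[0,0,1],0],[[0,0,1.3],0],[[0,0,0.5],0],[[0,0,0],0]]' 0.56 20
python3 look.py d >/dev/null; python3 -m pendant '[[[0,0.3,0],0],[[0,0.3,0],0],[[0,0.3,0],0],[[0,0.3,0],0],[[0,0.3,0],0],[[0,0,0],0]]'; python3 look.py e >/dev/null
python3 - <<'E'
import cv2
a=cv2.imread("pics/wr_d.png");b=cv2.imread("pics/wr_e.png")
for n,i in(("d",a),("e",b)):
    g=cv2.cvtColor(i,cv2.COLOR_BGR2GRAY)[100:160].mean(0); print(n,g[250:392:6].astype(int).tolist())
A,B=[cv2.cvtColor(i,cv2.COLOR_BGR2GRAY) for i in(a,b)]
p=cv2.goodFeaturesToTrack(A[60:180,280:360],15,.05,5)
if p is not None:
    p=p+[280,60];p=p.astype('float32');q,s,_=cv2.calcOpticalFlowPyrLK(A,B,p,None)
    for u,v,k in zip(p[:,0],q[:,0],s[:,0]): print(u.round(),(v-u).round(1),k)
E
```

```text
time_s: 20.8
ee_pos: [0.4597, -0.0256, -0.0369]
eef_rot: [3.141, -0.001, -0.0]
force: [-2.7, -0.2, 3.9]
grip_width: 0.0478
grip_force: 3.0
time_s: 21.38
ee_pos: [0.4603, -0.0256, -0.0079]
eef_rot: [3.141, -0.003, -0.0]
force: [0.0, -0.3, 0.2]
grip_width: 0.0527
grip_force: 0.0
time_s: 21.93
ee_pos: [0.4596, -0.0106, -0.0095]
eef_rot: [3.141, -0.0, 0.0]
force: [0.2, -5.2, 2.1]
grip_width: 0.0528
grip_force: 2.6
d [101, 101, 101, 106, 175, 205, 219, 227, 232, 238, 245, 246, 243, 234, 229, 223, 214, 201, 166, 101, 101, 101, 101, 101]
e [97, 97, 97, 97, 99, 163, 194, 211, 220, 226, 232, 243, 245, 243, 234, 226, 221, 213, 200, 170, 115, 97, 97, 97]
[282. 169.] [ 7.2 -0.9] 1
[354.  84.] [ 7.6 -2.5] 1
[282.  85.] [ 9.2 -2.6] 1
[304.  83.] [10.7 -2.6] 1
[327.  84.] [ 5.2 -2.6] 1
[346.  85.] [ 7.  -2.5] 1Traceback (most recent call last):
  File "look.py", line 26, in <module>
    t=look(sys.argv[1])
  File "look.py", line 14, in look
    col=g[:,int(pix(K,T,[*(C+.08*e),.129])[0])].astype(int);r=np.argmax(np.diff(col[20:200]))+21
        ~^^^^^^^^^^^^^^^^^^^^^^^^^^^^^^^^^^^^^^
IndexError: index 1165 is out of bounds for axis 1 with size 640
Traceback (most recent call last):
  File "look.py", line 26, in <module>
    t=look(sys.argv[1])
  File "look.py", line 14, in look
    col=g[:,int(pix(K,T,[*(C+.08*e),.129])[0])].astype(int);r=np.argmax(np.diff(col[20:200]))+21
        ~^^^^^^^^^^^^^^^^^^^^^^^^^^^^^^^^^^^^^^
IndexError: index 1268 is out of bounds for axis 1 with size 640
```

```bash
cat > look2.py <<'E'
import sys,cv2
from h import *
PH=np.radians(np.arange(-64,64.1,1)); S=np.arange(.02,.08,.0005)
def shot():
    from station import ctrl
    w=ctrl.camera("wrist");o=ctrl.get_obs();return cv2.cvtColor(w["color"],cv2.COLOR_RGB2GRAY),w["intrinsics"],w["camera_from_world"],o["ee_pos"],o["eef_rot"][2]
def save(t): g,K,T,p,y=shot(); np.savez(f"pics/s_{t}.npz",g=g,K=K,T=T,p=p,y=y)
def unroll(t,zax):
    d=np.load(f"pics/s_{t}.npz");g,K,T,p,y=[d[k] for k in("g","K","T","p","y")]
    e=np.array([np.cos(y),np.sin(y)]);f=np.array([-e[1],e[0]])
    r=cv2.GaussianBlur(g,(0,0),1)[110:160].mean(0)[230:410];gr=np.diff(r);L=230+gr[:90].argmax();R=231+90+gr[90:].argmin();mid=(L+R)/2
    C=ray(K,T,mid,135,zax)[:2];C=p[:2]+f*((C-p[:2])@f)
    m=np.zeros((len(S),len(PH),2),np.float32)
    for i,s in enumerate(S):
        for j,a in enumerate(PH): m[i,j]=pix(K,T,[*(C+s*e+.024*np.sin(a)*f),zax+.024*np.cos(a)])
    u=cv2.remap(g,m[...,0],m[...,1],cv2.INTER_LINEAR)
    c=g[:,int(mid)].astype(int);row=np.argmax(np.diff(c[20:200]))+21
    q=ray(K,T,mid,row,zax+.0225);print(t,"edges",L,R,"core y off hand mm",((C-p[:2])@f*1000).round(1),"far end ahead of hand mm",((q[:2]-p[:2])@e*1000).round(1))
    print("  profile step8",np.median(u,0)[::8].astype(int).tolist());return u
def turn(a,b):
    hp=lambda t:(lambda h:np.clip(h-np.median(h,0),-25,25))(t.astype(np.float32)-cv2.GaussianBlur(t,(0,0),6).astype(np.float32))
    a,b=hp(a),hp(b);o=[]
    for d in range(-100,101):
        n=len(PH)-abs(d)
        for k in range(-6,7,2):
            x,y=(a[:,:n],b[:,d:]) if d>=0 else (a[:,-d:],b[:,:n]);y=np.roll(y,k,0)
            o.append((float(np.corrcoef(x[8:-8].ravel(),y[8:-8].ravel())[0,1]),d,k))
    print("  turn deg toward +y",[(d,round(c,2)) for c,d,k in sorted(o)[:-4:-1]])
E
python3 - <<'E'
from look2 import *
g=cv2.imread("pics/wr_d.png",0)
save("e")
d=dict(np.load("pics/s_e.npz"));h=d.copy();sh=np.array([.4603,-.0256,-.0079])-d["p"];T=d["T"].copy();T[:3,3]-=T[:3,:3]@sh
np.savez("pics/s_d.npz",g=g,K=d["K"],T=T,p=d["p"]+sh,y=d["y"])
turn(unroll("d",.0213),unroll("e",.0213))
E
```

```text
d edges 269 362 core y off hand mm 0.2 far end ahead of hand mm 83.3
  profile step8 [156, 173, 196, 211, 220, 227, 233, 243, 246, 244, 234, 229, 222, 213, 198, 176, 158]
e edges 275 370 core y off hand mm -3.4 far end ahead of hand mm 84.5
  profile step8 [153, 169, 190, 205, 215, 222, 228, 240, 245, 243, 231, 225, 217, 208, 192, 172, 154]
  turn deg toward +y [(0, 0.95), (1, 0.93), (-1, 0.89)]
```

The core slid without tipping; the push fell just short. I'll start low and move forward and up at equal rates, so the pad follows the core's rolling surface.

```bash
python3 -m pendant '[[[0,-0.3,0],0],[[0,0,-1],0],[[0,0,-1],0],[[0,0,-0.7],0],[[0,0,0],0],[[0,0.15,0],0],[[0,0.15,0],0],[[0,0.2,0.1],0],[[0,0.2,0.2],0],[[0,0.2,0.2],0],[[0,0.2,0.2],0],[[0,0.2,0.2],0],[[0,0,0],0]]'
python3 -c "
from look2 import *
save('f');turn(unroll('d',.0213),unroll('f',.024))"
```

```text
time_s: 23.12
ee_pos: [0.4595, -0.0006, -0.0273]
eef_rot: [3.141, -0.0, 0.0]
force: [-2.3, -7.0, 4.1]
grip_width: 0.0526
grip_force: 3.1
d edges 269 362 core y off hand mm 0.2 far end ahead of hand mm 83.3
  profile step8 [156, 173, 196, 211, 220, 227, 233, 243, 246, 244, 234, 229, 222, 213, 198, 176, 158]
f edges 269 373 core y off hand mm -2.3 far end ahead of hand mm 84.7
  profile step8 [144, 166, 182, 197, 207, 219, 225, 236, 245, 242, 228, 221, 213, 205, 190, 171, 151]
  turn deg toward +y [(18, 0.81), (19, 0.78), (17, 0.78)]
```

It tips: 18° turned. Continue.

```bash
python3 -m pendant '[[[0,0.2,0.25],0],[[0,0.2,0.25],0],[[0,0.2,0.25],0],[[0,0.2,0.25],0],[[0,0.2,0.2],0],[[0,0,0],0]]'
python3 -c "
from look2 import *
save('g');turn(unroll('f',.024),unroll('g',.024))"
```

```text
time_s: 23.67
ee_pos: [0.4595, 0.01, -0.0151]
eef_rot: [-3.141, -0.0, 0.0]
force: [-0.4, 0.6, -0.9]
grip_width: 0.0529
grip_force: 0.0
f edges 269 373 core y off hand mm -2.3 far end ahead of hand mm 84.7
  profile step8 [144, 166, 182, 197, 207, 219, 225, 236, 245, 242, 228, 221, 213, 205, 190, 171, 151]
g edges 269 366 core y off hand mm -0.7 far end ahead of hand mm 85.0
  profile step8 [149, 168, 184, 200, 212, 220, 226, 237, 245, 241, 228, 221, 215, 205, 191, 171, 152]
  turn deg toward +y [(29, 0.78), (28, 0.77), (27, 0.71)]
```

47° now, standing free on its round side. To keep away from the short core, I'll grip it, lift 1 cm and shift it 5 cm back.

```bash
python3 -m pendant '[[[0,-0.05,-1],0],[[0,0,-0.8],0],[[0,0,0],0],[[0,0,0],0]]'
python3 -m pendant '[[[0,0,0],0],[[0,0,0],0],[[0,0,0],0],[[0,0,0.3],0],[[0,0,0.7],0],[[0,-1,0],0],[[0,-1.5,0],0],[[0,-1.5,0],0],[[0,-1,0],0],[[0,0,0],0],[[0,0,-0.5],0],[[0,0,-0.3],0],[[0,0,0],0]]' 0.4 30
python3 -m pendant '[[[0,0,-0.15],0],[[0,0,0],0]]'
```

```text
time_s: 24.05
ee_pos: [0.4588, 0.009, -0.0342]
eef_rot: [-3.141, 0.002, -0.0]
force: [-0.5, 0.6, 0.0]
grip_width: 0.0525
grip_force: 0.0
time_s: 25.13
ee_pos: [0.4588, -0.0405, -0.0322]
eef_rot: [-3.141, 0.001, 0.0]
force: [-0.3, -0.6, -7.3]
grip_width: 0.0474
grip_force: 30.0
time_s: 25.3
ee_pos: [0.4593, -0.0406, -0.0331]
eef_rot: [-3.141, 0.0, 0.0]
force: [-0.2, -1.1, -7.5]
grip_width: 0.0477
grip_force: 30.0
```

```bash
python3 -m pendant '[[[0,0,-0.07],0],[[0,0,0],0]]'; python3 -m pendant '[[[0,0,-0.07],0],[[0,0,0],0]]'
```

```text
time_s: 25.47
ee_pos: [0.4595, -0.0408, -0.0334]
eef_rot: [-3.141, -0.0, 0.0]
force: [0.0, 0.3, -6.5]
grip_width: 0.0476
grip_force: 30.0
time_s: 25.63
ee_pos: [0.4595, -0.0408, -0.0335]
eef_rot: [-3.141, -0.0, -0.0]
force: [-5.4, 2.3, 7.2]
grip_width: 0.0473
grip_force: 30.0
```

```bash
python3 -m pendant '[[[0,0,0.05],0],[[0,0,0],0]]' - 3; python3 -m pendant '[[[0,0,0],0],[[0,0,0],0],[[0,0,0],0],[[0,0,1],0],[[0,0,1],0],[[0,0,0.5],0],[[0,0,0],0]]' 0.56 20
python3 -c "
from look2 import *
save('h');turn(unroll('g',.024),unroll('h',.024))"
python3 -m pendant '[[[0,0.2,0],0],[[0,0.2,0],0],[[0,0.3,0],0],[[0,0.3,0],0],[[0,0.3,0],0],[[0,0.3,0],0],[[0,0.2,0],0],[[0,0,0],0]]'
python3 -c "
from look2 import *
save('i');turn(unroll('h',.024),unroll('i',.024))"
```

```text
time_s: 25.8
ee_pos: [0.4597, -0.041, -0.0334]
eef_rot: [3.141, -0.001, -0.0]
force: [-1.2, 0.6, 1.8]
grip_width: 0.0479
grip_force: 3.0
time_s: 26.38
ee_pos: [0.4604, -0.0412, -0.007]
eef_rot: [3.141, -0.003, -0.0]
force: [1.0, -0.0, 0.4]
grip_width: 0.0529
grip_force: 0.0
g edges 269 366 core y off hand mm -0.7 far end ahead of hand mm 85.0
  profile step8 [149, 168, 184, 200, 212, 220, 226, 237, 245, 241, 228, 221, 215, 205, 191, 171, 152]
h edges 270 363 core y off hand mm -0.4 far end ahead of hand mm 84.4
  profile step8 [153, 175, 193, 210, 221, 228, 233, 241, 247, 245, 236, 230, 225, 217, 205, 185, 167]
  turn deg toward +y [(-1, 0.89), (-1, 0.87), (-2, 0.86)]
time_s: 27.1
ee_pos: [0.4609, -0.0274, -0.0052]
eef_rot: [3.134, -0.003, 0.001]
force: [-23.1, -40.8, 59.7]
grip_width: 0.0553
grip_force: 30.5
h edges 270 363 core y off hand mm -0.4 far end ahead of hand mm 84.4
  profile step8 [153, 175, 193, 210, 221, 228, 233, 241, 247, 245, 236, 230, 225, 217, 205, 185, 167]
i edges 283 375 core y off hand mm -6.5 far end ahead of hand mm 84.0
  profile step8 [153, 173, 194, 209, 220, 227, 233, 241, 246, 246, 235, 229, 223, 215, 202, 186, 163]
  turn deg toward +y [(12, 0.88), (11, 0.86), (12, 0.84)]
```

The high-tip push wedges, so I'll use only the diagonal strokes. It is at 58° now; back off, go low and stroke again.

```bash
python3 -m pendant '[[[0,-0.3,0.1],0],[[0,-0.35,0.3],0],[[0,0,0.3],0],[[0,0,0],0]]' 0.57
python3 -c "
from look2 import *
save('j');turn(unroll('i',.024),unroll('j',.024))"
```

```text
time_s: 27.48
ee_pos: [0.4594, -0.0293, -0.0016]
eef_rot: [-3.141, -0.0, -0.0]
force: [0.3, -1.6, -0.1]
grip_width: 0.0534
grip_force: 0.6
i edges 283 375 core y off hand mm -6.5 far end ahead of hand mm 84.0
  profile step8 [153, 173, 194, 209, 220, 227, 233, 241, 246, 246, 235, 229, 223, 215, 202, 186, 163]
j edges 282 372 core y off hand mm -6.1 far end ahead of hand mm 85.6
  profile step8 [151, 173, 193, 208, 219, 226, 233, 241, 246, 245, 235, 229, 222, 214, 202, 186, 163]
  turn deg toward +y [(-2, 0.9), (-2, 0.89), (-3, 0.89)]
```

```bash
python3 -m pendant '[[[0,-0.55,0],0],[[0,0,-1],0],[[0,0,-1.3],0],[[0,0,-1.2],0],[[0,0,0],0],[[0,0.15,0],0],[[0,0.15,0],0],[[0,0.2,0.2],0],[[0,0.2,0.2],0],[[0,0.2,0.2],0],[[0,0.2,0.2],0],[[0,0.2,0.2],0],[[0,0,0],0]]'
python3 -c "
from look2 import *
save('k');turn(unroll('j',.024),unroll('k',.024))"
```

```text
time_s: 28.62
ee_pos: [0.4595, -0.0216, -0.0264]
eef_rot: [-3.142, -0.0, 0.0]
force: [-0.2, -0.6, 0.5]
grip_width: 0.0535
grip_force: 0.3
j edges 282 372 core y off hand mm -6.1 far end ahead of hand mm 85.6
  profile step8 [151, 173, 193, 208, 219, 226, 233, 241, 246, 245, 235, 229, 222, 214, 202, 186, 163]
k edges 272 375 core y off hand mm -3.4 far end ahead of hand mm 85.5
  profile step8 [154, 176, 196, 210, 221, 227, 232, 243, 246, 243, 235, 230, 222, 214, 200, 180, 162]
  turn deg toward +y [(16, 0.71), (17, 0.71), (17, 0.69)]
```

Smooth, with low forces; about 72° now. Continue.

```bash
python3 -m pendant '[[[0,0.2,0.2],0],[[0,0.2,0.2],0],[[0,0.2,0.2],0],[[0,0.2,0.2],0],[[0,0.2,0.2],0],[[0,0,0],0]]'
python3 -c "
from look2 import *
save('l');turn(unroll('k',.024),unroll('l',.024))"
```

```text
time_s: 29.17
ee_pos: [0.4596, -0.0117, -0.0163]
eef_rot: [-3.142, -0.001, 0.0]
force: [-0.0, -0.2, 0.8]
grip_width: 0.0538
grip_force: 0.0
k edges 272 375 core y off hand mm -3.4 far end ahead of hand mm 85.5
  profile step8 [154, 176, 196, 210, 221, 227, 232, 243, 246, 243, 235, 230, 222, 214, 200, 180, 162]
l edges 274 365 core y off hand mm -1.7 far end ahead of hand mm 85.3
  profile step8 [69, 137, 198, 211, 219, 225, 235, 243, 245, 237, 226, 219, 211, 197, 173, 144, 100]
  turn deg toward +y [(-3, 0.35), (-3, 0.34), (-4, 0.3)]
```

```bash
sed -i 's/def unroll(t,zax):/def unroll(t,zax,off=0.):/; s/C=p\[:2\]+f\*((C-p\[:2\])@f)/C=p[:2]+f*((C-p[:2])@f+off)/' look2.py
python3 - <<'E'
from look2 import *
k=unroll("k",.024)
for o in(-.003,-.0015,0,.0015,.003):
    u=unroll("l",.024,o);turn(k,u)
    print(np.median(u,0)[:24:3].astype(int).tolist())
E
```

```text
k edges 272 375 core y off hand mm -3.4 far end ahead of hand mm 85.5
  profile step8 [154, 176, 196, 210, 221, 227, 232, 243, 246, 243, 235, 230, 222, 214, 200, 180, 162]
l edges 274 365 core y off hand mm -4.7 far end ahead of hand mm 85.3
  profile step8 [97, 94, 68, 172, 209, 218, 225, 236, 244, 244, 235, 226, 219, 212, 201, 191, 170]
  turn deg toward +y [(5, 0.16), (5, 0.15), (4, 0.15)]
[97, 97, 97, 90, 72, 65, 91, 136]
l edges 274 365 core y off hand mm -3.2 far end ahead of hand mm 85.3
  profile step8 [89, 65, 146, 203, 214, 222, 227, 240, 245, 243, 230, 223, 215, 206, 193, 168, 148]
  turn deg toward +y [(18, 0.16), (18, 0.15), (18, 0.15)]
[89, 75, 66, 68, 98, 136, 167, 194]
l edges 274 365 core y off hand mm -1.7 far end ahead of hand mm 85.3
  profile step8 [69, 137, 198, 211, 219, 225, 235, 243, 245, 237, 226, 219, 211, 197, 173, 144, 100]
  turn deg toward +y [(-3, 0.35), (-3, 0.34), (-4, 0.3)]
[69, 88, 120, 145, 171, 193, 202, 208]
l edges 274 365 core y off hand mm -0.2 far end ahead of hand mm 85.3
  profile step8 [145, 193, 209, 216, 223, 227, 239, 246, 243, 231, 223, 215, 203, 186, 150, 98, 97]
  turn deg toward +y [(-11, 0.45), (-10, 0.42), (-11, 0.38)]
[145, 163, 183, 197, 203, 207, 211, 213]
l edges 274 365 core y off hand mm 1.3 far end ahead of hand mm 85.3
  profile step8 [196, 207, 214, 220, 225, 234, 243, 245, 239, 226, 219, 210, 194, 161, 101, 97, 97]
  turn deg toward +y [(-17, 0.42), (-17, 0.36), (-16, 0.35)]
[196, 201, 205, 208, 211, 213, 215, 218]
```

Run:
```python
from look2 import *
for a in "djg":
    turn(unroll(a,.024),unroll("l",.024))
a=np.load("pics/s_l.npz")["g"][50:230,230:410];b=np.load("pics/s_k.npz")["g"][50:230,230:410];c=np.load("pics/s_j.npz")["g"][50:230,230:410]
cv2.imwrite("pics/v.png",cv2.resize(np.hstack([c,b,a]),(795,265)))
```

```text
d edges 269 362 core y off hand mm 0.2 far end ahead of hand mm 83.2
  profile step8 [150, 170, 191, 210, 219, 226, 233, 243, 246, 244, 234, 228, 221, 212, 195, 173, 147]
l edges 274 365 core y off hand mm -1.7 far end ahead of hand mm 85.3
  profile step8 [69, 137, 198, 211, 219, 225, 235, 243, 245, 237, 226, 219, 211, 197, 173, 144, 100]
  turn deg toward +y [(70, 0.35), (71, 0.34), (70, 0.28)]
j edges 282 372 core y off hand mm -6.1 far end ahead of hand mm 85.6
  profile step8 [151, 173, 193, 208, 219, 226, 233, 241, 246, 245, 235, 229, 222, 214, 202, 186, 163]
l edges 274 365 core y off hand mm -1.7 far end ahead of hand mm 85.3
  profile step8 [69, 137, 198, 211, 219, 225, 235, 243, 245, 237, 226, 219, 211, 197, 173, 144, 100]
  turn deg toward +y [(14, 0.4), (13, 0.4), (12, 0.37)]
g edges 269 366 core y off hand mm -0.7 far end ahead of hand mm 85.0
  profile step8 [149, 168, 184, 200, 212, 220, 226, 237, 245, 241, 228, 221, 215, 205, 191, 171, 152]
l edges 274 365 core y off hand mm -1.7 far end ahead of hand mm 85.3
  profile step8 [69, 137, 198, 211, 219, 225, 235, 243, 245, 237, 226, 219, 211, 197, 173, 144, 100]
  turn deg toward +y [(21, 0.4), (20, 0.4), (19, 0.37)]
```

View pics/v.png

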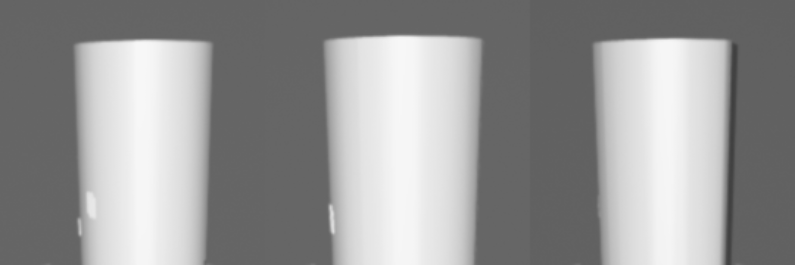

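The last panel shows the dark flat appearing at the trailing (right) edge, around crop x 728–736, so about 80–90° has been turned. From here the dark band's edges give the angle by code. Next stroke.

```bash
cat >> look2.py <<'E'
def flat(t,zax=.024,yax=None):
    """angle of the flat's normal from straight up (+ = toward +y), fitting the cylinder with flat to the dark band"""
    d=np.load(f"pics/s_{t}.npz");g,K,T,p,y=[d[k] for k in("g","K","T","p","y")]
    e=np.array([np.cos(y),np.sin(y)]);f=np.array([-e[1],e[0]]);out=[]
    for s in(.035,.045,.055,.065):
        c=p[:2]+s*e
        q0=pix(K,T,[*c,zax]);v=int(round(q0[1]));r=cv2.GaussianBlur(g,(0,0),.8)[v]
        lat=np.array([(ray(K,T,u,v,zax)[:2]-c)@f for u in range(240,400)])*1000
        cls=np.where(r[240:400]>125,1,np.where(r[240:400]<84,-1,0))
        lo=lambda k:(lat[cls==k].max().round(1),lat[cls==k].min().round(1)) if (cls==k).any() else None
        out.append((lo(1),lo(-1)))
    print(t,"(+y,-y) limits mm off hand: light, dark",out)
E
python3 -c "
from look2 import *
flat('l')"
python3 -m pendant '[[[0,-0.25,0],0],[[0,0,-1],0],[[0,0,-1],0],[[0,0,0],0],[[0,0.15,0],0],[[0,0.15,0],0],[[0,0.2,0.2],0],[[0,0.2,0.2],0],[[0,0.2,0.2],0],[[0,0.2,0.2],0],[[0,0.2,0.2],0],[[0,0,0],0]]'
python3 -c "
from look2 import *
save('m');flat('m')"
```

```text
l (+y,-y) limits mm off hand: light, dark [((np.float64(19.9), np.float64(-23.4)), (np.float64(-24.9), np.float64(-25.9))), ((np.float64(20.1), np.float64(-23.5)), (np.float64(-24.5), np.float64(-26.0))), ((np.float64(20.3), np.float64(-23.2)), (np.float64(-24.7), np.float64(-25.7))), ((np.float64(20.0), np.float64(-23.3)), (np.float64(-24.3), np.float64(-25.8)))]
time_s: 30.22
ee_pos: [0.4593, -0.0011, -0.0268]
eef_rot: [-3.141, 0.0, 0.0]
force: [0.0, 0.0, 0.0]
grip_width: 0.0538
grip_force: 0.0
m (+y,-y) limits mm off hand: light, dark [((np.float64(23.6), np.float64(-8.7)), None), ((np.float64(23.6), np.float64(-8.5)), None), ((np.float64(23.7), np.float64(-8.4)), None), ((np.float64(23.8), np.float64(-8.3)), None)]
```

```bash
cat >> look2.py <<'E'
def fit(t,zax=.024,thr=None):
    d=np.load(f"pics/s_{t}.npz");g,K,T,p,y=[d[k] for k in("g","K","T","p","y")]
    e=np.array([np.cos(y),np.sin(y)]);f=np.array([-e[1],e[0]])
    R=[]
    for s in(.04,.05,.06):
        c=p[:2]+s*e;P=lambda off,a:pix(K,T,[*(c+f*(off+.024*np.sin(a))),zax+.024*np.cos(a)])
        v=int(round(P(0,0)[1]));r=cv2.GaussianBlur(g,(0,0),.7)[v-2:v+3].mean(0)
        R.append(r[250:390:4].astype(int).tolist())
    print(t,R[1])
    off=lambda cols:None
    c=p[:2]+.05*e
    for n in range(-60,61,10):
        a=np.radians([n-28,n+28]);print(n,[round(pix(K,T,[*(c+f*.024*np.sin(x)),zax+.024*np.cos(x)])[0],1) for x in a],end=" ")
    print("\nsilhouette cols",[round(max(pix(K,T,[*(c+f*.024*np.sin(x)),zax+.024*np.cos(x)])[0]*sg for x in np.radians(range(-110,111,2)))*sg,1) for sg in(-1,1)])
    return r
E
python3 -c "
from look2 import *
fit('m')"
```

```text
m [97, 97, 97, 97, 128, 169, 189, 202, 211, 216, 220, 224, 227, 233, 236, 243, 245, 245, 241, 234, 219, 141, 102, 102, 101, 102, 102, 102, 102, 107, 97, 97, 97, 97, 97]
-60 [np.float64(367.3), np.float64(346.6)] -50 [np.float64(367.5), np.float64(337.9)] -40 [np.float64(366.0), np.float64(328.2)] -30 [np.float64(362.8), np.float64(318.0)] -20 [np.float64(357.8), np.float64(307.7)] -10 [np.float64(351.3), np.float64(297.7)] 0 [np.float64(343.3), np.float64(288.6)] 10 [np.float64(334.1), np.float64(280.6)] 20 [np.float64(324.2), np.float64(274.1)] 30 [np.float64(313.9), np.float64(269.2)] 40 [np.float64(303.6), np.float64(266.0)] 50 [np.float64(294.0), np.float64(264.5)] 60 [np.float64(285.2), np.float64(264.6)] 
silhouette cols [np.float64(264.3), np.float64(367.6)]
```

The flat's normal is now 46° short of up (light/flat edge at column 334), so about 19 mm of roll remains.

```bash
python3 -m pendant '[[[0,0,-0.5],0],[[0,0,-0.5],0],[[0,0.1,0],0],[[0,0.1,0],0],[[0,0.15,0.15],0],[[0,0.15,0.15],0],[[0,0.15,0.15],0],[[0,0.15,0.15],0],[[0,0.15,0.15],0],[[0,0.15,0.15],0],[[0,0.15,0.15],0],[[0,0.15,0.15],0],[[0,0.1,0.1],0],[[0,0.05,0.05],0],[[0,0,0],0]]'
python3 -c "
from look2 import *
save('n');fit('n')"
```

```text
time_s: 31.52
ee_pos: [0.4594, 0.0141, -0.0232]
eef_rot: [-3.142, -0.0, -0.0]
force: [-0.4, -0.6, -0.2]
grip_width: 0.0538
grip_force: 0.0
n [101, 101, 101, 101, 115, 171, 193, 207, 217, 222, 226, 239, 196, 156, 155, 154, 152, 151, 150, 149, 148, 147, 145, 144, 144, 217, 210, 189, 168, 128, 101, 101, 101, 101, 101]
-60 [np.float64(366.2), np.float64(345.8)] -50 [np.float64(366.3), np.float64(337.3)] -40 [np.float64(364.8), np.float64(327.8)] -30 [np.float64(361.6), np.float64(317.8)] -20 [np.float64(356.8), np.float64(307.8)] -10 [np.float64(350.4), np.float64(298.1)] 0 [np.float64(342.5), np.float64(289.1)] 10 [np.float64(333.6), np.float64(281.3)] 20 [np.float64(323.9), np.float64(274.9)] 30 [np.float64(313.8), np.float64(270.1)] 40 [np.float64(303.8), np.float64(267.0)] 50 [np.float64(294.4), np.float64(265.5)] 60 [np.float64(285.9), np.float64(265.6)] 
silhouette cols [np.float64(265.3), np.float64(366.4)]
```

```bash
cat >> look2.py <<'E'
def level(t,zax=.024):
    d=np.load(f"pics/s_{t}.npz");g,K,T,p,y=[d[k] for k in("g","K","T","p","y")]
    e=np.array([np.cos(y),np.sin(y)]);f=np.array([-e[1],e[0]]);N=[];O=[]
    for s in np.arange(.035,.07,.003):
        c=p[:2]+s*e;X=lambda o,a:pix(K,T,[*(c+f*(o+.024*np.sin(a))),zax+.024*np.cos(a)])
        v=int(round(X(0,0)[1]));r=cv2.resize(cv2.GaussianBlur(g,(0,0),.7)[v-1:v+2].mean(0)[None,240:400],(1600,1),interpolation=cv2.INTER_CUBIC)[0]
        L=r>125;li=np.flatnonzero(L);l,rr=li[0],li[-1]
        cut=np.abs(np.gradient(r));k=lambda a,b:a+cut[a:b].argmax()
        A=k(l+60,(l+rr)//2);B=k((l+rr)//2,rr-60);u=lambda i:240+(i-4.5)/10
        from scipy.optimize import least_squares
        th=np.radians(np.arange(-112,113,2))
        def res(q):
            sx=[X(q[0]/1000,a)[0] for a in th];n=np.radians(q[1])
            return [min(sx)-u(l)+.5,max(sx)-u(rr)-.5,X(q[0]/1000,n+np.radians(28))[0]-u(A),X(q[0]/1000,n-np.radians(28))[0]-u(B)]
        q=least_squares(res,[0,0],diff_step=1e-3,x_scale=[1,5]).x;N.append(q[1]);O.append(q[0])
    print(t,"flat normal deg from up (+ toward +y)",round(np.median(N),1),"spread",round(np.std(N),1),"core off hand mm",round(np.median(O),1))
E
python3 -c "
from look2 import *
level('n')"
python3 -m pendant '[[[0,0.1,0],0],[[0,0.1,0],0],[[0,0.1,0],0],[[0,0.08,0.08],0],[[0,0.08,0.08],0],[[0,0.05,0.05],0],[[0,0,0],0]]'
python3 -c "
from look2 import *
save('o');level('o')"
```

```text
n flat normal deg from up (+ toward +y) -8.5 spread 0.6 core off hand mm -0.2
time_s: 32.15
ee_pos: [0.4595, 0.0192, -0.021]
eef_rot: [-3.142, -0.0, -0.0]
force: [-0.0, -0.0, -0.2]
grip_width: 0.0535
grip_force: 0.0
o flat normal deg from up (+ toward +y) 7.7 spread 0.8 core off hand mm 1.1
```

It coasted past to +7.7°. I'll narrow the fork to about 49.4 mm so it can't coast, and roll back slowly.

```bash
python3 -m pendant '[[[0,0,0],0],[[0,0,0],0],[[0,0,0],0],[[0,-0.05,0.05],0],[[0,-0.05,0.05],0],[[0,-0.05,0.05],0],[[0,-0.05,0.05],0],[[0,0,0],0]]' 0.525
python3 -c "
from look2 import *
save('p');level('p')"
```

```text
time_s: 32.87
ee_pos: [0.4595, 0.017, -0.019]
eef_rot: [3.142, -0.0, -0.0]
force: [-0.1, -0.5, 0.4]
grip_width: 0.0493
grip_force: 0.0
p flat normal deg from up (+ toward +y) 0.1 spread 0.7 core off hand mm 0.2
```

0.1°. Now lower around it and grip.

```bash
python3 -m pendant '[[[0,0.02,0],0],[[0,0,0],0],[[0,0,-0.4],0],[[0,0,-0.6],0],[[0,0,-0.5],0],[[0,0,0],0],[[0,0,0],0]]' 0.55 40
python3 -m pendant '[[[0,0,0],0],[[0,0,0],0],[[0,0,0],0],[[0,0,0],0]]' 0.4 40
python3 -c "
from look2 import *
save('q');level('q')"
```

```text
time_s: 33.5
ee_pos: [0.459, 0.0173, -0.0347]
eef_rot: [-3.142, 0.001, -0.0]
force: [0.8, 0.6, 0.3]
grip_width: 0.0516
grip_force: 0.0
time_s: 33.83
ee_pos: [0.4594, 0.0173, -0.0342]
eef_rot: [3.142, 0.0, -0.0]
force: [1.1, -0.5, -3.9]
grip_width: 0.0474
grip_force: 40.0
q flat normal deg from up (+ toward +y) 0.6 spread 0.6 core off hand mm 0.1
```

```bash
python3 -m pendant '[[[0,0,0.4],0],[[0,0,1.5],0],[[0.5,0,3],0],[[1,0,3],0],[[1,0,3],0],[[0.5,0,3],0.018],[[0,0,1.5],0],[[0,-1.5,0],0],[[0,-3,0],0],[[0,-3.5,0],0],[[0,-3.5,0],0],[[0,-3.5,0],0],[[0,-3,0],0],[[0,-2,0],0],[[0,-0.7,0],0],[[0,0,0],0],[[0,0,0],0]]'
python3 -c "
from look2 import *
save('r');level('r',.184)"
```

```text
time_s: 35.3
ee_pos: [0.489, -0.189, 0.1195]
eef_rot: [-3.141, 0.001, 0.017]
force: [0.3, -1.0, -7.0]
grip_width: 0.0469
grip_force: 40.0
r flat normal deg from up (+ toward +y) 0.6 spread 0.8 core off hand mm -0.6
```

```bash
python3 -m pendant '[[[0,-0.12,-1],0],[[0,0,-1.7],0],[[0,0,-1.7],0],[[0,0,-1.2],0],[[0,0,-0.6],0],[[0,0,-0.4],0],[[0,0,0],0],[[0,0,0],0]]'
python3 -m pendant '[[[0,0,-0.2],0],[[0,0,-0.1],0],[[0,0,0],0],[[0,0,0],0]]'
```

```text
time_s: 36.02
ee_pos: [0.4897, -0.1907, 0.0543]
eef_rot: [3.141, -0.001, 0.018]
force: [-0.5, -0.9, -7.1]
grip_width: 0.0474
grip_force: 40.0
time_s: 36.35
ee_pos: [0.4894, -0.191, 0.051]
eef_rot: [3.141, -0.0, 0.018]
force: [-0.5, 0.1, -8.2]
grip_width: 0.0476
grip_force: 40.0
```

```bash
python3 -m pendant '[[[0,0.05,-0.2],0],[[0,0,0],0],[[0,0,0],0]]'
python3 -m pendant '[[[0,0,-0.1],0],[[0,0,0],0],[[0,0,0],0]]'
```

```text
time_s: 36.6
ee_pos: [0.4893, -0.1904, 0.0488]
eef_rot: [-3.142, 0.0, 0.018]
force: [0.6, 0.9, -6.8]
grip_width: 0.0471
grip_force: 40.0
time_s: 36.85
ee_pos: [0.4894, -0.1904, 0.0478]
eef_rot: [-3.142, 0.0, 0.018]
force: [0.5, 0.1, -7.2]
grip_width: 0.0471
grip_force: 40.0
```

```bash
python3 -m pendant '[[[0,0,-0.1],0],[[0,0,0],0],[[0,0,0],0]]'
python3 -m pendant '[[[0,0,-0.05],0],[[0,0,0],0],[[0,0,0],0]]'
```

```text
time_s: 37.1
ee_pos: [0.4895, -0.1904, 0.0471]
eef_rot: [3.141, -0.0, 0.018]
force: [0.3, 0.3, -3.2]
grip_width: 0.0472
grip_force: 40.0
time_s: 37.35
ee_pos: [0.4896, -0.1904, 0.0469]
eef_rot: [3.141, -0.001, 0.018]
force: [-3.9, 3.3, 5.7]
grip_width: 0.0471
grip_force: 40.0
```

Seated. I'll release gently, lift clear, and check level and distance.

```bash
python3 -m pendant '[[[0,0,0.04],0],[[0,0,0],0]]' - 3; python3 -m pendant '[[[0,0,0],0],[[0,0,0],0],[[0,0,0],0],[[0,0,0],0],[[0,0,0],0],[[0,0,1],0],[[0,0,2],0],[[0,0,3],0],[[0,0,1],0],[[0,0,0],0],[[0,0,0],0]]' 0.75 20
python3 -c "
from look2 import *
save('s');level('s',.105);unroll('s',.105)"
```

```text
time_s: 37.52
ee_pos: [0.4896, -0.1904, 0.0469]
eef_rot: [3.141, -0.001, 0.018]
force: [-1.4, 2.3, 1.5]
grip_width: 0.0479
grip_force: 3.0
time_s: 38.43
ee_pos: [0.4894, -0.1904, 0.1167]
eef_rot: [3.141, -0.001, 0.018]
force: [0.5, 0.1, 0.1]
grip_width: 0.0706
grip_force: 0.0
s flat normal deg from up (+ toward +y) 0.0 spread 6.6 core off hand mm -0.1
s edges 265 366 core y off hand mm 0.1 far end ahead of hand mm 85.3
  profile step8 [146, 163, 181, 196, 225, 176, 175, 176, 176, 176, 176, 176, 227, 201, 188, 168, 150]
```

Level (0°), and about 18 mm short of the stop. Now I'll push the far end toward the stop with closed fingers.

```bash
python3 -m pendant '[[[2,0.05,0.5],0],[[3.5,0.05,0],0],[[3.5,0.05,0],0],[[1.6,0.04,0],0],[[0,0,0],0],[[0,0,0],0],[[0,0,0],0],[[0,0,-2],0],[[0,0,-3],0],[[0,0,-2],0],[[0,0,-0.3],0],[[0,0,0],0]]' 0 10
python3 -m pendant '[[[-0.4,0,0],0],[[-0.4,-0.02,0],0],[[-0.3,0,0],0],[[-0.2,0,0],0],[[0,0,0],0]]'
```

```text
time_s: 39.48
ee_pos: [0.5942, -0.1885, 0.0481]
eef_rot: [-3.141, 0.002, 0.017]
force: [0.0, 0.4, -0.1]
grip_width: 0.0003
grip_force: 0.0
time_s: 39.9
ee_pos: [0.583, -0.1891, 0.0503]
eef_rot: [3.14, -0.003, 0.018]
force: [2.2, -0.8, 1.4]
grip_width: 0.0006
grip_force: 1.3
```

```bash
python3 -m pendant '[[[-0.15,0,0],0],[[-0.15,0,0],0],[[-0.15,-0.01,0],0],[[-0.15,0,0],0],[[-0.15,0,0],0],[[-0.15,-0.01,0],0],[[-0.15,0,0],0],[[-0.15,0,0],0],[[-0.15,0,0],0],[[0,0,0],0]]'
python3 -m pendant '[[[-0.1,0,0],0],[[-0.1,0,0],0],[[0,0,0],0]]'
```

```text
time_s: 40.73
ee_pos: [0.5701, -0.1893, 0.0502]
eef_rot: [3.14, -0.004, 0.018]
force: [6.9, -1.0, 2.8]
grip_width: 0.0009
grip_force: 3.2
time_s: 40.98
ee_pos: [0.5682, -0.1894, 0.0502]
eef_rot: [3.14, -0.004, 0.018]
force: [7.1, -1.2, 2.8]
grip_width: 0.0005
grip_force: 3.6
```

```bash
python3 -m pendant '[[[-0.1,0,0],0],[[-0.1,0,0],0],[[0,0,0],0]]'
python3 -m pendant '[[[-0.1,0,0],0],[[0,0,0],0]]'; python3 -m pendant '[[[-0.1,0,0],0],[[0,0,0],0]]'
```

```text
time_s: 41.23
ee_pos: [0.5674, -0.1894, 0.0504]
eef_rot: [3.14, -0.007, 0.018]
force: [16.9, -0.4, -1.0]
grip_width: 0.0009
grip_force: 8.0
time_s: 41.4
ee_pos: [0.5675, -0.1893, 0.0508]
eef_rot: [3.139, -0.01, 0.018]
force: [24.0, -1.1, -2.9]
grip_width: 0.0008
grip_force: 11.7
time_s: 41.57
ee_pos: [0.5676, -0.1893, 0.0513]
eef_rot: [3.139, -0.012, 0.018]
force: [29.0, -0.7, -4.2]
grip_width: 0.0003
grip_force: 14.9
```

The force rises without motion: the core is against the stop. I'll back off, lift, and check.

```bash
python3 -m pendant '[[[0.2,0,0],0],[[0.3,0,0],0],[[0.5,0,0],0],[[1,0,0],0],[[0.5,0,1],0],[[0,0,3],0],[[0,0,3],0],[[-2,0,0.6],0],[[-4,0,0],0],[[-4,-0.1,0],0],[[-1.5,-0.1,0],0],[[0,0,0],0],[[0,0,0],0]]'
python3 - <<'E'
from look2 import *
save('t');level('t',.105);u=unroll('t',.105)
d=np.load("pics/s_t.npz");print(d["p"],d["y"])
# side view: gap between core end and stop, relative to model
from station import ctrl
o=ctrl.get_obs();print(o["force"])
E
```

```text
time_s: 42.65
ee_pos: [0.473, -0.1912, 0.126]
eef_rot: [3.141, -0.001, 0.017]
force: [0.6, 0.5, 1.2]
grip_width: 0.0003
grip_force: 0.0
t flat normal deg from up (+ toward +y) -0.0 spread 3.3 core off hand mm 0.5
t edges 265 365 core y off hand mm 0.5 far end ahead of hand mm 83.1
  profile step8 [143, 162, 180, 195, 224, 178, 176, 177, 177, 177, 177, 178, 229, 202, 189, 170, 153]
[ 0.47352184 -0.19114118  0.12563402] 0.017480358716620792
[-0.15902001  0.14718571  0.42903644]
```

The far end is 170.6 mm from the stop face, so the core is touching it. The flat is level and the robot is clear. Handing in.

```bash
python3 -c "
from station import ctrl
print(ctrl.hand_in())"
```

```text
the job is handed in; nothing more can be done
None
```

I handed the job in with the long core in both V-blocks, its flat measured level (about 0°), its end against the stop and the gripper clear; the half-turn was done by rolling it on the free counter, because V friction made it climb instead of turning there. No verdict came back.

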